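# Press a bush home in a pulley and keep the press lever down

## Robot

A 6-joint arm with a two-finger parallel gripper is mounted at the origin on a cart in front of the work surface, level with it; the furniture and walls round the work are solid. World frame = base frame: x ahead of the robot, y to its left, z up, the work surface at z = 0. Lengths are in mm, angles in degrees, forces in N, time in s.
With the tool pointing down it reaches from about 350 to 800 mm from the base axis. Payload 7.3 kg.
Tool frame: the origin (TCP) lies on the centre line of the jaws, within the pads' length; the fingertips stand 11 mm ahead of it and the grasp point (between the pads) lies 8 mm behind it; z points along the fingers, y is the line along which they close (so a half turn about z gives the same grasp; the last joint's range is limited). The gripper opens to 85 mm and grips with 20 to 120 N. Pads are 22 mm wide; open, the fingers measure 114 mm over their backs; the gripper's body (76 mm by 85 mm) begins 54 mm behind the grasp point. The pads swing forward as they close: fully open they stand 13 mm farther back than shut.
Start: joints at [-73.51, 19.595, 87.324, -0, 73.075, -8.365], TCP at [220.692, -476.38, 242.322] pointing down, gripper open.
Joint ranges: [-145.02, 145.02], [-44.19, 115.74], [2.07, 154.8], [-57.11, 237.11], [16.16, 152.29], [-177.93, 177.93]. Speed limits (degrees/s): [147.25, 147.25, 180, 180, 180, 180].

## Interface

Orientations are given as [roll, pitch, yaw] about the fixed x, y, z axes, in that order (R = Rz(yaw) Ry(pitch) Rx(roll)).
In Python, from workcell import ctrl gives the robot as it stands. The module is installed in compiled form; this text tells all that it offers.
- The arm moves only by the tool carry_out, never from a script. Its argument "moves" is text: rows parted by semicolons, each of 4 numbers parted by spaces: the shift along the tool's x, y, z in mm, then the turn about the tool's z in rad. A call has 1 to 20 rows; each row is the pose to reach, as a shift and turn from the pose commanded when the call began, along the tool's axes at that moment; what a row does not reach only later rows make up. A row lasts 1/10 s, in which the tool goes at most 50 mm and 8.59 degrees, less where a joint would pass 70% of its speed; a pose out of reach is approached as far as the arm can. A call with a gripper value outside its range is refused whole. "grip" is the closure, from 0 (fully open) to 1 (shut), set as the call begins (left out, the last holds). The fingers move at their own pace and stop on an object; the grip force is fixed at half the most. Time passes only in rows, so rows that repeat a pose let the fingers close. It gives the time, the measured TCP pose, the force, the opening and the grip force at its end, in the units of the state.
- ctrl.observe(): the state, without advancing time (a new reading comes with each control period).
- ctrl.capture(name): name is "scene" or "side" or "wrist"; returns the picture (400x640x3 uint8, red, green, blue); there is no depth.
- ctrl.camera_params(name): a dict with "intrinsics" (3x3 intrinsics, pixels), "k1" (the pictures are not rectified: a ray, as slopes to the right and down, at radius r is drawn at 1 + k1 r^2 times it, then the intrinsics apply), "rvec" (rotation vector, rad) and "tvec" (3), from world to camera coordinates, as OpenCV has them. Camera axes: x right, y down, z forward; pixel columns grow to the right and rows downward; lengths in mm; the calibration is good to about 2 mm. A picture is of the moment at which its call begins: read the wrist's pose just before it. camera_params takes no time and is no camera call; for the wrist camera it gives the pose at the moment of the call.
- ctrl.job_done(): hands the job in; it is judged then, once.
The state is a dict: "clock": time; "qpos": joint angles; "dq": joint speeds; "joint_torque": joint torques, N m; "position": TCP position; "eef_rot": TCP orientation; "ft_force": force on the tool from outside, world axes, zero at the start; "moment": the same for the moment, N m; "finger_gap": finger opening in mm; "grip_force": force on a finger pad.
Only numpy, scipy, OpenCV 4.12 (cv2) and the standard library are available. Lean on these libraries where they do the work, as an engineer would, in place of code of your own. Each camera call takes 0.05 s, during which the arm holds its last target. There are 200 camera calls.

## Task

Set the grey pulley, bush upward, into the round nest of the drawn-out shuttle of the arbor press, then push the shuttle fully home so that the pulley stands under the ram. Then take the red ball of the spring-loaded lever and bring it down until the ram has pressed the brass bush right in, its flange down on the pulley's hub, and finish while still holding the lever down so that the ram keeps bearing on the bush while the retaining compound grabs. Push the bush in only with the press, and leave the other things on the bench where they are.

Things in the scene. Friction and masses are not known exactly. Their poses are not given: they have to be found in the camera images.
- pulley: loose dark grey V-belt pulley lying flat, 0.24 kg: disc 62 mm across, 20 mm thick, with a round hub 28 mm across standing 6 mm above it (hub top 26 mm above the underside), the brass bush in the hub's bore. Origin: centre of the underside; z up. Grip it by the hub, 20 to 26 mm up, or by the rim, not lower than 7 mm above its underside, as the nest is 6 mm deep
- bush (a joint): how far the brass bush has been pressed into the pulley's hub (m): 0 at the start, with the underside of its flange 8 mm above the hub; 0.008 when the flange lies on the hub. It slides with a stiff friction of about 18 N and stays where it is
- bush_top (a point): centre of the top of the bush's flange (flange 22 mm across, 3 mm thick), 37 mm above the pulley's underside at the start, 29 mm when pressed home
- press: dark blue bench arbor press bolted down, 250 mm long, 124 mm wide. Origin: on the bench under the ram's axis. Its x axis points to its back; its open front and the shuttle look along its -x; y is its left. Foot 18 mm high, reaching 150 mm to the front, with guide rails 41 mm high beside the shuttle; column from 42 mm behind the ram's axis, 190 mm high
- shuttle (a joint): travel of the grey metal shuttle plate along the press's +x (m): 0 drawn out to the front, 0.105 fully home against its stop, with the nest exactly under the ram. Friction about 2.5 N; stays where it is left
- nest (a point): centre of the nest's floor on the shuttle, 30 mm above the bench: a round recess 64 mm across and 6 mm deep (rim of the plate 36 mm above the bench) with a 2 mm chamfer; moves with the shuttle. The pulley's origin comes here
- shuttle_knob (a point): top centre of the black upright knob on the shuttle, 24 mm across at 60 to 72 mm above the bench, top at 76 mm, stem below 13 mm across; 73 mm in front of the nest's centre. Push or carry it along the press's +x to send the shuttle home
- ram: the press's steel ram; the lever drives it straight down by 26 mm per rad. Origin: on the ram's axis, at bench height when the lever is up
- ram_nose (a point): centre of the ram's flat round nose (20 mm across), 76 mm above the bench when the lever is up, about 9 mm above the bush of a pulley in the nest
- oil_can: grey oil can, 68 mm across, 136 mm high: a bystander
- glue_bottle: glue bottle, 58 mm across, 180 mm high: a bystander
- bit_box: drill bit box, 65 x 115 x 33 mm: a bystander
- hex_keys: folding hex key set, 34 x 90 x 17 mm: a bystander
- press_head (a point): lower front edge of the press's head, the overhang over the shuttle: 34 mm in front of the ram's axis, 105 mm above the bench. The head is 56 mm wide, its top 179 mm high; the ram's 22 mm square bar stands up through it to 240 mm
- lever: steel lever with a red ball. Origin: its pivot, on a level axis along the press's y, in the ball's plane: 25 mm behind the ram's axis, 45 mm to the press's right, 142 mm up. At rest it stands 72 degrees above level, leaning to the front; pulled forward and down it turns up to 1.06 rad. A spring always drives it back: about 2 N at the ball at first, 4 N near the end, up to 3 N more while the bush goes in
- lever_ball (a point): centre of the red ball, 32 mm across, 170 mm from the pivot. Rest: about 304 mm above the bench. The ram meets the bush when the lever has turned about 0.34 rad (ball 277 mm up) and has it fully in at about 0.65 rad (238 mm), which blocks it. Pinched along the press's y from above, the ball turns between the fingers as the lever swings

How it is judged (in metres and radians):
On the way, in this order (a step that is already met when the one before it is completed fails the run):
1. the pulley lies in the shuttle's nest, the shuttle not yet home and the bush still standing proud (horizontal distance between pulley and nest below 0.004 m and z of pulley in the frame of nest below 0.002 m and angle between pulley's own z axis and vertical below 0.05 rad and value of joint shuttle below 0.08 m and value of joint bush below 0.004 m), for 0.2 s.
2. the shuttle is fully home with the pulley in its nest under the ram, the bush still proud (value of joint shuttle above 0.102 m and horizontal distance between pulley and nest below 0.004 m and z of pulley in the frame of nest below 0.002 m and value of joint bush below 0.004 m), for 0.2 s.
3. the ram, brought down by the lever, bears on the bush (contact force between ram and pulley above 5 N and height (world z) of lever_ball below 0.287 m), for 0.1 s.
At the end, for the whole second after the job is handed in: The robot holds the lever down (over 1 N, ball centre under 252 mm above the bench); the ram bears on the bush with over 10 N; bush within 1.2 mm of fully in; shuttle within 3 mm of home; pulley flat in its nest, within 6 mm of the ram's axis (value of joint shuttle above 0.102 m and horizontal distance between pulley and ram_nose below 0.006 m and z of pulley in the frame of nest below 0.002 m and angle between pulley's own z axis and vertical below 0.05 rad and value of joint bush above 0.0068 m and contact force between ram and pulley above 10 N and height (world z) of lever_ball below 0.252 m and contact force between any of the arm, the fingers and lever above 1 N); the arm keeps its last pose, push and grip.
It fails at once if a bystander is moved by more than 3 cm (distance of any of oil_can, glue_bottle, bit_box, hex_keys from where it was at the start of the episode above 0.03 m).
It also fails if it takes over 72 s, if anything falls off the work surface, if the arm or the gripper's body presses on something with over 40 N, if the wrist force passes 120 N, or if a joint passes its speed limit or range.

## Working session

There is one attempt and no reset: what is moved stays moved. The work goes in short steps, Python scripts to look and compute and a tool call to move; the robot and the scene stay as the last step left them, time stands still between calls to the robot, and variables do not carry over. Pictures are saved under pics/ and viewed, at most 10 in all, crops included, and the job is handed in when it is done.

Besides the shell and the picture viewer there is one more tool, called after "Emit:" as a command line: name --argument value ..., lists and objects as JSON in quotes. carry_out: Moves the arm, as the interface text tells. Its arguments: {"type":"object","properties":{"moves":{"type":"string"},"grip":{"type":"number"}},"required":["moves"]}

```bash
mkdir -p pics; cat > h.py <<'E'
import numpy as np, cv2
from workcell import ctrl
def snap(n,f,crop=None,s=1):
    p=ctrl.camera_params(n); im=ctrl.capture(n)[:,:,::-1].copy()
    np.savez('pics/'+f+'.npz',im=im,**{k:np.array(v) for k,v in p.items()})
    save(im,f,crop,s)
def save(im,f,crop=None,s=1):
    if crop: x0,y0,x1,y1=crop; im=im[y0:y1,x0:x1]
    cv2.imwrite('pics/%s.png'%f,cv2.resize(im,None,fx=s,fy=s,interpolation=cv2.INTER_CUBIC))
def ray(f,u,v):
    d=np.load('pics/'+f+'.npz'); K=d['intrinsics']
    # radial: drawn = r(1+k1 r^2)
    n=cv2.undistortPoints(np.array([[[u,v]]],float),K,np.array([float(d['k1']),0,0,0]))[0,0]
    R=cv2.Rodrigues(d['rvec'].astype(float))[0]; t=d['tvec'].astype(float).reshape(3)
    return -R.T@t, R.T@np.array([n[0],n[1],1])
def onz(f,u,v,z):
    c,r=ray(f,u,v); return c+r*(z-c[2])/r[2]
def proj(f,P):
    d=np.load('pics/'+f+'.npz')
    return cv2.projectPoints(np.array(P,float).reshape(-1,1,3),d['rvec'].astype(float),d['tvec'].astype(float),d['intrinsics'],np.array([float(d['k1']),0,0,0]))[0].reshape(-1,2)
E
python3 - <<'E'
from h import *
snap('scene','scene'); snap('side','side')
for n in('scene','side'):
    b=cv2.imread(f'pics/{n}.png')
a=np.vstack([cv2.imread('pics/scene.png'),cv2.imread('pics/side.png')])
print({k:v for k,v in ctrl.observe().items()})
E
```

```text
{'clock': 0.1, 'qpos': array([-7.35120624e+01,  1.96325484e+01,  8.73717263e+01, -1.17445608e-03,
        7.30763877e+01, -8.36459508e+00]), 'dq': array([-0.03323571, -0.1189697 , -0.24872472,  0.00993131, -0.01776921,
        0.0952877 ]), 'joint_torque': array([ 1.40510034e-03, -4.34449196e+01, -2.46490574e+01, -1.49451012e-04,
        4.70319195e-03,  2.81191569e-05]), 'position': array([ 220.56807685, -476.03144597,  241.69470438]), 'eef_rot': array([-1.79920032e+02, -1.06229127e-02,  2.48528679e+01]), 'ft_force': array([ 1.3702684 , -0.39574153,  0.11601086]), 'moment': array([-0.01796634,  0.00683787,  0.01022491]), 'grip_force': 0.0, 'finger_gap': 85.30937063884664}
```

View pics/scene.png

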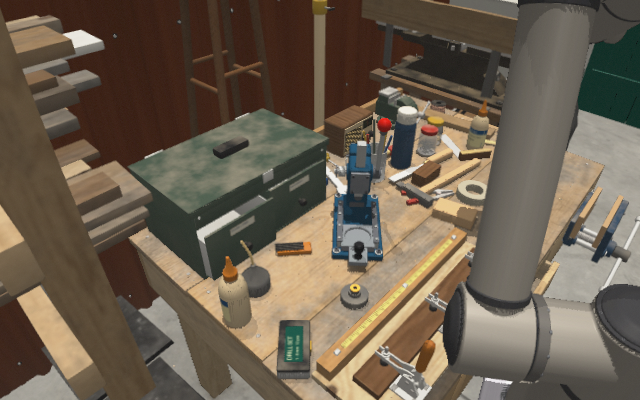

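View pics/side.png

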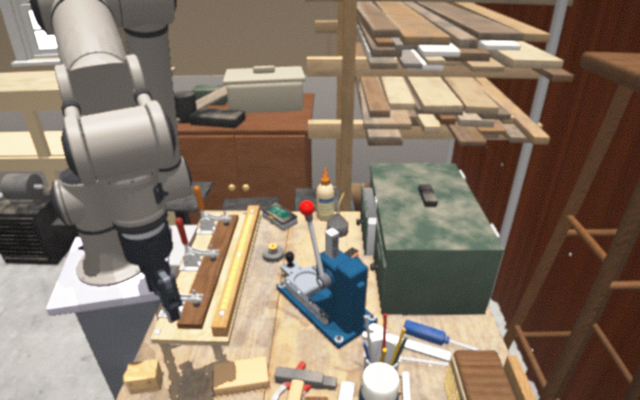

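The scene picture has the pulley at about (354,294), the shuttle knob at (359,246), the nest at (358,237) and the red ball at (384,125). The side picture has the pulley at (272,252), the knob at (290,258) and the ball at (307,207). I'll enlarge both for better readings.

```bash
python3 - <<'E'
from h import *
A=np.load('pics/scene.npz')['im'][110:320,300:420]; B=np.load('pics/side.npz')['im'][190:350,250:390]
f=lambda a,s:cv2.resize(a,None,fx=s,fy=s,interpolation=cv2.INTER_CUBIC)
a=f(A,2.85); b=f(B,3.2); H=600
c=np.zeros((600,800,3),np.uint8); c[:a.shape[0],:a.shape[1]]=a; c[:b.shape[0],350:350+b.shape[1]]=b
cv2.imwrite('pics/crop1.png',c); print(a.shape,b.shape)
E
```

```text
(598, 342, 3) (512, 448, 3)
```

View pics/crop1.png

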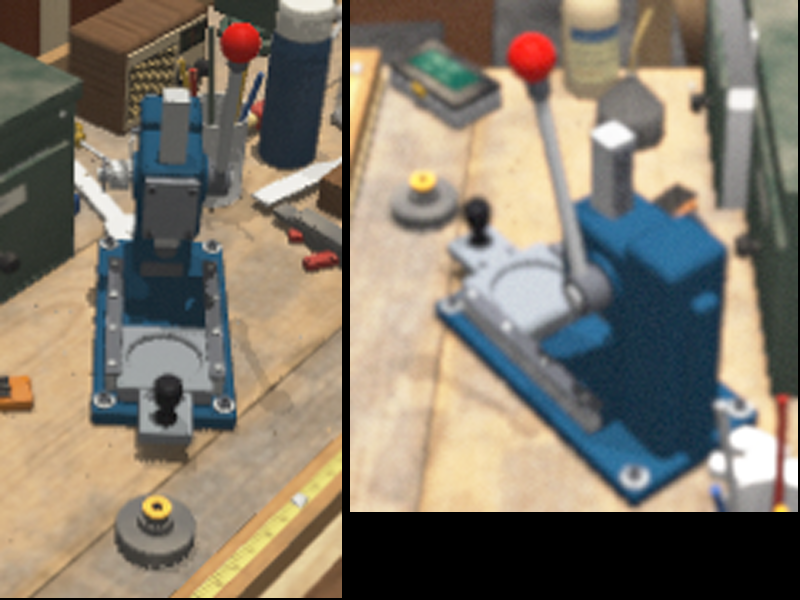

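The crop gives these points, as scene / side pixels:

| Point | Scene | Side |
|---|---|---|
| Bush top | (355.1,287.5) | (272.8,245.9) |
| Knob top | (358.6,243.3) | (290,253.4) |
| Ball | (384.2,124.7) | (306.9,207.8) |
| Ram bar top | (361.8,143.3) | (332.2,231.6) |

```bash
python3 - <<'E'
from h import *
from scipy.optimize import least_squares
S={'bush':(355.1,287.5),'knob':(358.6,243.3),'ball':(384.2,124.7),'bar':(361.8,143.3)}
D={'bush':(272.8,245.9),'knob':(290,253.4),'ball':(306.9,207.8),'bar':(332.2,231.6)}
Z={'bush':37,'knob':76,'ball':304,'bar':240}
for k in S: print(k,onz('scene',*S[k],Z[k]).round(1),onz('side',*D[k],Z[k]).round(1))
bx=25-170*np.cos(np.radians(72))
L={'knob':(-105-73,0,76),'ball':(bx,-45,304),'bar':(0,0,240)}
def w(p,l): c,s=np.cos(p[2]),np.sin(p[2]); return [p[0]+c*l[0]-s*l[1],p[1]+s*l[0]+c*l[1],l[2]]
def f(p): return np.concatenate([(proj(n,[w(p,L[k])])[0]-X[k]) for n,X in(('scene',S),('side',D)) for k in L])
r=least_squares(f,[700,0,0]); p=r.x; print(p[:2],np.degrees(p[2]),r.fun.round(1))
for n,l in(('nest',(-105,0,30)),('knob',L['knob']),('ball',L['ball'])): print(n,np.round(w(p,l),1))
print(ctrl.camera_params('wrist'))
E
```

```text
bush [452.1 -86.7  37. ] [453.1 -88.2  37. ]
knob [ 487.2 -179.4   76. ] [ 487.3 -182.4   76. ]
ball [ 505.3 -329.5  304. ] [ 506.1 -328.6  304. ]
bar [ 557.3 -334.1  240. ] [ 558.4 -336.1  240. ]
[ 558.40900715 -338.53190008] -66.13726145326872 [-0.3  1.1 -0.  -0.5  0.3 -0.9 -0.8 -1.5  0.3  0.8  0.3  0.7]
nest [ 515.9 -242.5   30. ]
knob [ 486.4 -175.7   76. ]
ball [ 506.1 -331.6  304. ]
{'intrinsics': array([[282.98896043,   0.        , 323.8339581 ],
       [  0.        , 282.98896043, 201.11450284],
       [  0.        ,   0.        ,   1.        ]]), 'k1': -0.04708021576234695, 'rvec': array([-2.40847908,  1.53651052,  0.25477418]), 'tvec': array([-524.03076299,  -41.87973585,  381.2827842 ])}
```

Emit:
carry_out --moves "15 -10 0 0; 40 -30 0 0; 80 -55 0 0; 120 -82 10 0; 160 -110 20 0; 200 -137 30 0; 240 -164 40 0; 280 -190 45 0; 315 -215 48 0; 345 -236 48 0; 365 -250 48 0; 374 -255 48 0; 374 -255 48 0; 374 -255 48 0; 374 -255 48 0" --grip 0.15

```text
clock: 1.6
position: [452.3, -88.7, 194.3]
eef_rot: [180.0, 0.0, 24.8]
ft_force: [-0.2, -0.1, 0.3]
finger_gap: 72.6
grip_force: 0.0
```

```bash
python3 - <<'E'
from h import *
s=ctrl.observe(); print(s['clock'],s['position'],s['eef_rot'],s['finger_gap'],s['ft_force'])
snap('wrist','w1')
print(ray('w1',320,200)); print(proj('w1',[[452.5,-87.5,37],[486,-178,76],[516,-242,30]]))
E
```

```text
1.6 [452.31926312 -88.65870943 194.26219152] [1.79997713e+02 2.19095440e-02 2.47733162e+01] 72.57811611804956 [-0.2498325  -0.06902911  0.28718189]
(array([527.49771334, -53.70552318, 326.21693103]), array([-0.29346721, -0.12052935, -0.94844543]))
[[323.14492929 187.13731208]
 [424.84958027 206.28305477]
 [473.81546979 191.91631056]]
```

View pics/w1.png

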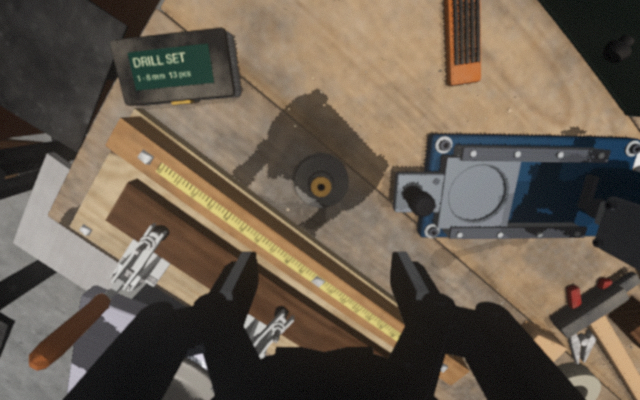

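The wrist picture has the bush at (320.5,187) and the nest ring centre near (477,193). The rail passes close at the lower left, so I'll turn the jaws about 30° to lie along it.

```bash
python3 - <<'E'
from h import *
print(onz('w1',320.5,187,37),onz('w1',321,182,20),onz('w1',477,193,36),onz('w1',477,193,30), onz('w1',424,196,76))
im=np.load('pics/w1.npz')['im']
print(onz('w1',303,215,0),onz('w1',303,215,20))
a=cv2.resize(im[130:260,270:520],None,fx=3,fy=3,interpolation=cv2.INTER_CUBIC); cv2.imwrite('pics/w1c.png',a)
E
```

```text
[451.45848916 -84.88930246  37.        ] [452.49697    -84.81266854  20.        ] [ 516.70574681 -242.1219696    36.        ] [ 516.48263164 -246.01732703   30.        ] [ 494.42273153 -171.92433614   76.        ]
[399.91240771 -84.20509407   0.        ] [407.73452198 -82.33519904  20.        ]
```

View pics/w1c.png

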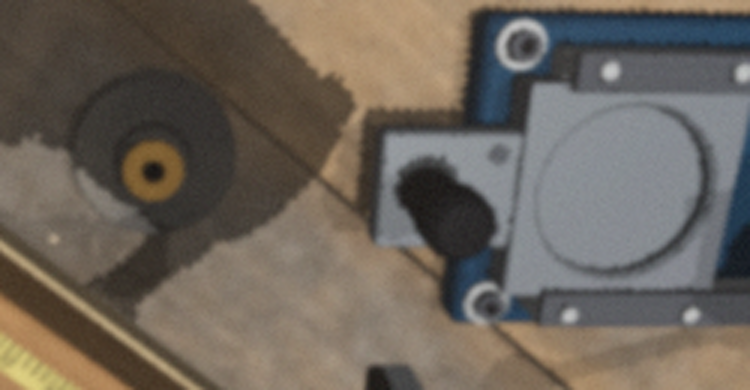

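The crop confirms it: pulley disc centre about (321,181), bush (321,186.7), nest rim centre (477.7,192.3) and knob top (425.7,204). That gives the pulley at about (452,-86) and the nest at about (516,-242.5). Descending now.

Emit:
carry_out --moves "0 -1 5 0.1; 0 -2 20 0.2; 1 -2.5 45 0.3; 1 -2.5 75 0.4; 1 -2.5 105 0.5; 1 -2.5 130 0.52; 1 -2.5 150 0.52; 1 -2.5 164 0.52; 1 -2.5 170 0.52; 1 -2.5 172 0.52; 1 -2.5 172 0.52; 1 -2.5 172 0.52"

```text
clock: 2.85
position: [453.2, -85.5, 23.0]
eef_rot: [180.0, -0.1, -5.0]
ft_force: [0.1, 0.7, -0.2]
finger_gap: 72.6
grip_force: 0.0
```

```bash
python3 - <<'E'
from h import *
snap('wrist','w2')
E
```

```text
(no output)
```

View pics/w2.png

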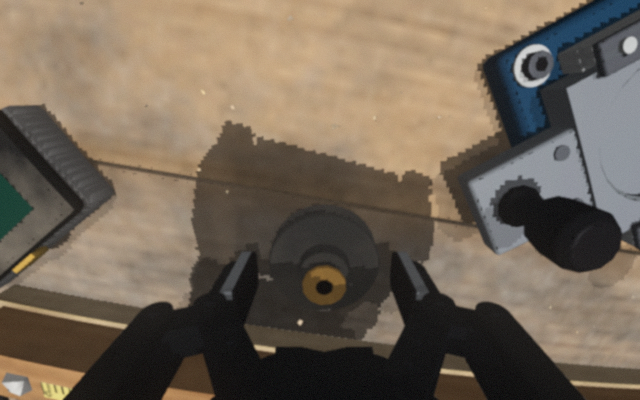

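The jaws straddle the pulley, with the bush at (324,286) and the fingertips at columns 255 and 393. Next I'll feel for the bench.

Emit:
carry_out --moves "0 0 2 0; 0 0 4 0; 0 0 6 0; 0 0 7 0; 0 0 8 0; 0 0 8 0"

```text
clock: 3.5
position: [452.7, -85.1, 14.1]
eef_rot: [180.0, 0.0, -4.9]
ft_force: [-0.4, 0.4, 0.1]
finger_gap: 72.5
grip_force: 0.0
```

Emit:
carry_out --moves "0 0 1 0; 0 0 2 0; 0 0 3 0; 0 0 4 0; 0 0 4 0"

```text
clock: 4.0
position: [452.7, -85.1, 10.2]
eef_rot: [180.0, 0.0, -4.9]
ft_force: [0.4, -0.8, 0.3]
finger_gap: 72.6
grip_force: 0.0
```

Emit:
carry_out --moves "0 0 1 0; 0 0 2 0; 0 0 3 0; 0 0 3 0"

```text
clock: 4.4
position: [452.6, -85.1, 7.1]
eef_rot: [180.0, 0.0, -4.9]
ft_force: [0.1, -0.2, -0.5]
finger_gap: 72.8
grip_force: 0.0
```

Emit:
carry_out --moves "0 0 1 0; 0 0 2 0; 0 0 3 0; 0 0 3 0"

```text
clock: 4.8
position: [452.6, -85.1, 4.2]
eef_rot: [180.0, 0.0, -4.9]
ft_force: [0.5, -0.0, -0.2]
finger_gap: 72.3
grip_force: 0.0
```

Emit:
carry_out --moves "0 0 1 0; 0 0 2 0; 0 0 3 0; 0 0 3 0"

```text
clock: 5.2
position: [452.8, -85.1, 2.4]
eef_rot: [180.0, -0.0, -4.9]
ft_force: [-3.8, 1.1, 15.5]
finger_gap: 72.5
grip_force: 8.2
```

Emit:
carry_out --moves "0 0 -4 0; 0 0 -9 0; 0 0 -12.5 0; 0 0 -12.5 0; 0 0 -12.5 0"

```text
clock: 5.7
position: [452.8, -85.1, 13.8]
eef_rot: [180.0, -0.0, -4.9]
ft_force: [0.5, 0.6, -0.2]
finger_gap: 72.6
grip_force: 0.0
```

Emit:
carry_out --moves "0 0 0 0; 0 0 0 0; 0 0 0 0; 0 0 0 0; 0 0 0 0; 0 0 0 0; 0 0 0 0; 0 0 0 0; 0 0 0 0; 0 0 0 0" --grip 1

```text
clock: 6.7
position: [452.7, -85.2, 14.8]
eef_rot: [180.0, -0.0, -4.9]
ft_force: [-4.5, 0.4, 17.2]
finger_gap: 56.5
grip_force: 60.0
```

```bash
python3 - <<'E'
from h import *
snap('wrist','w3',(200,180,450,350),3)
E
```

```text
(no output)
```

View pics/w3.png

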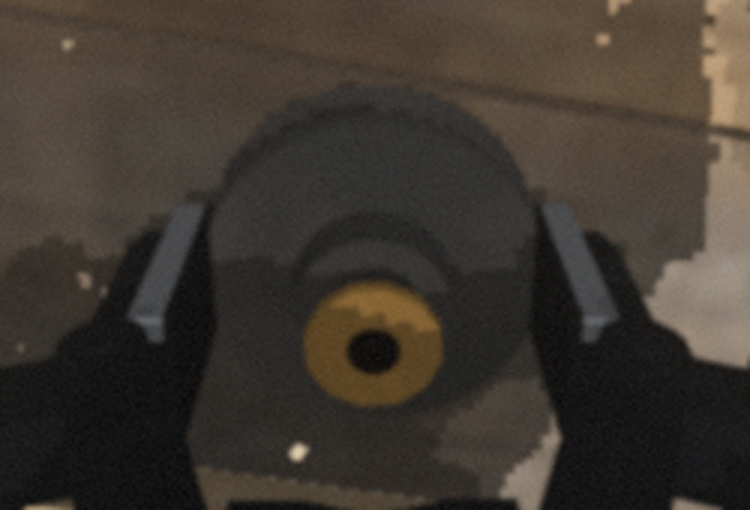

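The pads hold both sides of the rim, tips in the V groove, with the pulley level. Lifting and carrying it over the nest.

Emit:
carry_out --moves "0 0 -4 0; 0 0 -15 0; 0 0 -40 0; 0 0 -70 0; 0 5 -90 -0.05; 10 25 -90 -0.15; 25 50 -90 -0.27; 40 80 -90 -0.4; 55 110 -90 -0.5; 68 133 -90 -0.52; 75 147 -90 -0.52; 76.4 151.3 -90 -0.52; 76.4 151.3 -90 -0.52; 76.4 151.3 -90 -0.52; 76.4 151.3 -90 -0.52"

```text
clock: 8.25
position: [515.5, -241.4, 103.9]
eef_rot: [-180.0, 0.0, 24.9]
ft_force: [-0.4, 0.6, -2.7]
finger_gap: 55.7
grip_force: 64.2
```

```bash
python3 - <<'E'
from h import *
s=ctrl.observe(); p=s['position']; print(p,s['eef_rot'],s['finger_gap'],s['ft_force'])
snap('wrist','w4',(200,110,460,305),3)
print(proj('w4',[[p[0],p[1],p[2]+23],[516,-242.5,36]]))
E
```

```text
[ 515.49190099 -241.38839593  103.85985514] [-1.79964330e+02  1.78149628e-02  2.49027174e+01] 55.65090852753351 [-0.44589586  0.55573777 -2.68389441]
[[324.21438704 295.60323241]
 [325.78581224 220.04979408]]
```

View pics/w4.png

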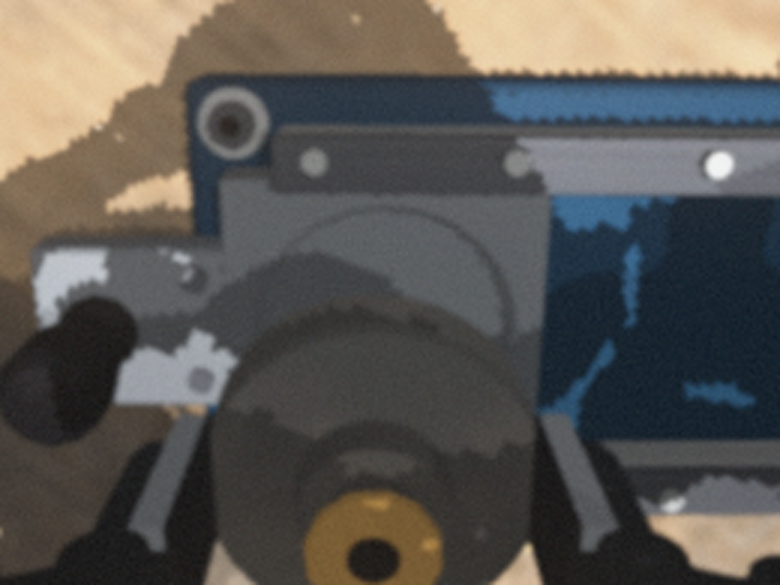

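The picture has the bush at (324.3,296.7), on the tool axis. The nest ring shows its right edge at column 370 and its top at row 178.3.

```bash
python3 - <<'E'
from h import *
t=np.linspace(0,6.283,200)
for c in ([516,-242.5],[516.5,-243]):
  for r in(32,34):
    q=proj('w4',[[c[0]+r*np.cos(a),c[1]+r*np.sin(a),36] for a in t]); print(c,r,'right',q[:,0].max().round(1),'left',q[:,0].min().round(1),'top',q[:,1].min().round(1))
    q=proj('w1',[[c[0]+r*np.cos(a),c[1]+r*np.sin(a),36] for a in t]); print('   w1',q.max(0).round(1),q.min(0).round(1))
E
```

```text
[516, -242.5] 32 right 367.7 left 283.8 top 179.3
   w1 [505.8 220.9] [447.8 164.7]
[516, -242.5] 34 right 370.4 left 281.2 top 176.6
   w1 [507.6 222.5] [446.  162.8]
[516.5, -243] 32 right 368.6 left 284.7 top 179.0
   w1 [506.4 220.7] [448.5 164.5]
[516.5, -243] 34 right 371.2 left 282.1 top 176.3
   w1 [508.2 222.3] [446.6 162.6]
```

Emit:
carry_out --moves "0 1 5 0; 0.3 1.8 15 0; 0.3 1.8 30 0; 0.3 1.8 42 0; 0.3 1.8 48 0; 0.3 1.8 51 0; 0.3 1.8 51 0; 0.3 1.8 51 0"

```text
clock: 9.1
position: [516.9, -243.9, 53.0]
eef_rot: [-180.0, -0.0, 24.9]
ft_force: [0.6, 0.8, -3.2]
finger_gap: 56.0
grip_force: 64.4
```

Emit:
carry_out --moves "0 0 1 0; 0 0 2 0; 0 0 3 0; 0 0 4 0; 0 0 5 0; 0 0 5 0; 0 0 5 0"

```text
clock: 9.8
position: [516.8, -243.9, 47.6]
eef_rot: [-180.0, 0.0, 24.9]
ft_force: [-0.3, 1.9, -2.4]
finger_gap: 56.1
grip_force: 64.4
```

Emit:
carry_out --moves "0 -0.4 0.5 0; 0 -0.7 1 0; 0 -0.7 2 0; 0 -0.7 2.5 0; 0 -0.7 3 0; 0 -0.7 3 0; 0 -0.7 3 0"

```text
clock: 10.5
position: [516.7, -243.4, 45.1]
eef_rot: [180.0, -0.0, 24.9]
ft_force: [-0.7, 0.4, 1.6]
finger_gap: 56.0
grip_force: 64.7
```

Emit:
carry_out --moves "0 0 0.4 0; 0 0 0.8 0; 0 0 0.8 0"

```text
clock: 10.8
position: [516.7, -243.5, 45.0]
eef_rot: [179.9, -0.0, 24.9]
ft_force: [-3.2, 0.9, 9.1]
finger_gap: 56.1
grip_force: 65.1
```

Emit:
carry_out --moves "0 0 0 0; 0 0 0 0; 0 0 0 0; 0 0 0 0; 0 0 0 0; 0 0 0 0; 0 0 -1 0; 0 0 -3 0" --grip 0.1

```text
clock: 11.6
position: [516.2, -243.0, 46.7]
eef_rot: [-179.9, 0.0, 24.8]
ft_force: [-0.9, 3.0, -0.8]
finger_gap: 77.0
grip_force: 0.0
```

Emit:
carry_out --moves "0 0 -8 0; 0 0 -20 0; 0 0 -40 0; 0 0 -60 0; 0 0 -75 0; 0 0 -80 0; 0 0 -80 0; 0 0 -80 0"

```text
clock: 12.4
position: [516.7, -243.7, 127.2]
eef_rot: [179.9, -0.0, 24.8]
ft_force: [-0.2, 0.9, -0.1]
finger_gap: 76.8
grip_force: 0.0
```

```bash
python3 - <<'E'
from h import *
s=ctrl.observe(); p=s['position']; print(p,s['eef_rot'],s['finger_gap'],s['ft_force'])
snap('wrist','w5',(180,90,440,285),3)
print(proj('w5',[[516.3,-243,67],[486.8,-176,76]]))
t=np.linspace(0,6.283,200)
q=proj('w5',[[516.3+31*np.cos(a),-243+31*np.sin(a),50] for a in t]);print(q.max(0),q.min(0))
E
```

```text
[ 516.73409172 -243.71305218  127.15105724] [ 1.79932396e+02 -2.21182652e-02  2.48468022e+01] 76.78687920743512 [-0.21556554  0.90645645 -0.13458328]
[[322.91360536 224.24736773]
 [219.79616229 227.27712308]]
[361.99948471 250.48185116] [283.9170856  177.73004858]
```

View pics/w5.png

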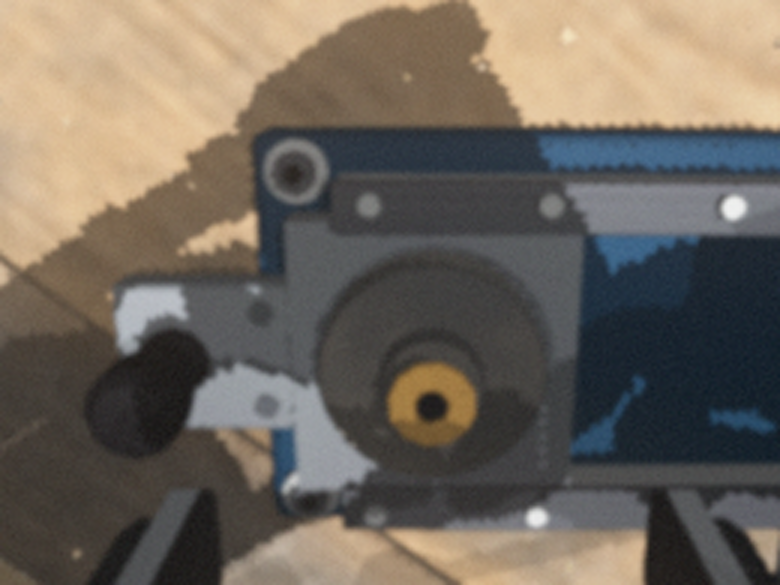

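The pulley sits in the nest: bush at (323.7,224.7) against a predicted (322.9,224.2), knob top at about (222,226). Next I'll close the gripper, turn it 90° and go in front of the knob.

Emit:
carry_out --moves "0 -5 0 -0.1; 0.5 -20 0 -0.24; 1 -40 0 -0.38; 1 -60 0 -0.52; 1.5 -80 0 -0.66; 1.5 -97 0 -0.8; 1.5 -108 0 -0.94; 1.5 -113.5 0 -1.08; 1.5 -114 5 -1.22; 1.5 -114 15 -1.36; 1.5 -114 28 -1.5; 1.5 -114 40 -1.555; 1.5 -114 50 -1.555; 1.5 -114 56 -1.555; 1.5 -114 58 -1.555; 1.5 -114 58 -1.555; 1.5 -114 58 -1.555" --grip 1

```text
clock: 14.15
position: [470.3, -139.4, 69.4]
eef_rot: [180.0, 0.0, 113.9]
ft_force: [0.1, 0.6, 0.0]
finger_gap: 0.1
grip_force: 0.0
```

Emit:
carry_out --moves "-3 0 0 0; -7 0 0 0; -11 0 0 0; -15 0 0 0; -18 0 0 0; -21 0 0 0; -25 0 0 0; -30 0 0 0; -36 0 0 0; -42 0 0 0; -48 0 0 0; -54 0 0 0; -60 0 0 0; -66 0 0 0; -72 0 0 0; -78 0 0 0; -84 0 0 0; -90 0 0 0; -95 0 0 0; -98 0 0 0"

```text
clock: 16.15
position: [509.9, -229.3, 68.9]
eef_rot: [-180.0, 0.0, 113.9]
ft_force: [0.0, 3.0, -0.0]
finger_gap: 0.0
grip_force: 1.4
```

Emit:
carry_out --moves "-3 0 0 0; -6 0 0 0; -9 0 0 0; -12 0 0 0; -15 0 0 0; -17 0 0 0; -17 0 0 0; -17 0 0 0"

```text
clock: 16.95
position: [516.7, -244.8, 69.1]
eef_rot: [-180.0, 0.1, 113.9]
ft_force: [-0.7, 0.3, 0.1]
finger_gap: 0.1
grip_force: 0.2
```

Emit:
carry_out --moves "-1 0 0 0; -2 0 0 0; -3 0 0 0; -4 0 0 0; -4 0 0 0"

```text
clock: 17.45
position: [517.6, -246.6, 69.0]
eef_rot: [-180.0, -0.2, 113.9]
ft_force: [-3.4, 7.2, 3.7]
finger_gap: 0.0
grip_force: 3.9
```

Emit:
carry_out --moves "-1 0 0 0; -2 0 0 0; -3 0 0 0; -4 0 0 0; -4 0 0 0"

```text
clock: 17.95
position: [517.6, -246.9, 69.0]
eef_rot: [-179.9, -0.6, 114.0]
ft_force: [-6.5, 18.9, 11.9]
finger_gap: 0.0
grip_force: 10.4
```

The shuttle has stopped against about 20 N. I'll back off, rise, and go above the ball with the jaws open along the press's y.

Emit:
carry_out --moves "6 0 0 0; 14 0 0 0; 18 0 0 0; 20 0 -10 0; 20 0 -40 0; 20 0 -80 0; 20 0 -120 0; 20 0 -160 0; 20 0 -200 0; 18 -4 -235 0; 5 -12 -260 0; -15 -20 -275 0; -35 -30 -281 0; -52 -38 -281 0; -63 -43 -281 0; -66.8 -44.8 -281 0; -66.8 -44.8 -281 0; -66.8 -44.8 -281 0; -66.8 -44.8 -281 0" --grip 0

```text
clock: 19.85
position: [506.2, -330.1, 350.2]
eef_rot: [180.0, -0.0, 114.0]
ft_force: [0.6, -0.1, -0.3]
finger_gap: 85.6
grip_force: 0.0
```

```bash
python3 - <<'E'
from h import *
s=ctrl.observe(); p=s['position']; print(p,s['eef_rot'],s['finger_gap'],s['ft_force'])
for n in('wrist','scene','side'): snap(n,n+'9')
def red(f):
    im=np.load('pics/'+f+'.npz')['im'].astype(int); m=((im[:,:,2]>150)&(im[:,:,1]<60)&(im[:,:,0]<60)).astype(np.uint8)
    n,l,st,c=cv2.connectedComponentsWithStats(m); print(f,[(st[i].tolist(),c[i].round(1)) for i in range(1,n) if st[i][4]>25])
for f in('wrist9','scene9','side9','scene','side'): red(f)
print(proj('wrist9',[[506.2,-331,304]]))
W=np.load('pics/wrist9.npz')['im']; S=np.load('pics/scene9.npz')['im'][110:280,310:420]; D=np.load('pics/side9.npz')['im'][190:350,250:390]
r=lambda a,h:cv2.resize(a,(int(a.shape[1]*h/a.shape[0]),h),interpolation=cv2.INTER_CUBIC)
c=np.zeros((600,800,3),np.uint8); a=r(W,250); c[:250,:a.shape[1]]=a; b=r(S,345); d=r(D,345); c[255:,:b.shape[1]]=b; c[255:,400:400+d.shape[1]]=d
cv2.imwrite('pics/c9.png',c); print(a.shape,b.shape,d.shape)
E
```

```text
[ 506.24853066 -330.0531414   350.19107565] [ 1.79994177e+02 -3.34377941e-04  1.14000166e+02] 85.5828603072823 [ 0.62058377 -0.13465002 -0.31734921]
wrist9 []
scene9 []
side9 [([303, 201, 10, 9, 67], array([307.3, 205.2]))]
scene [([378, 118, 13, 8, 80], array([384.3, 121.7]))]
side [([299, 201, 15, 12, 135], array([306.3, 206.8]))]
[[322.71654085 233.24144642]]
(250, 400, 3) (345, 223, 3) (345, 301, 3)
```

View pics/c9.png

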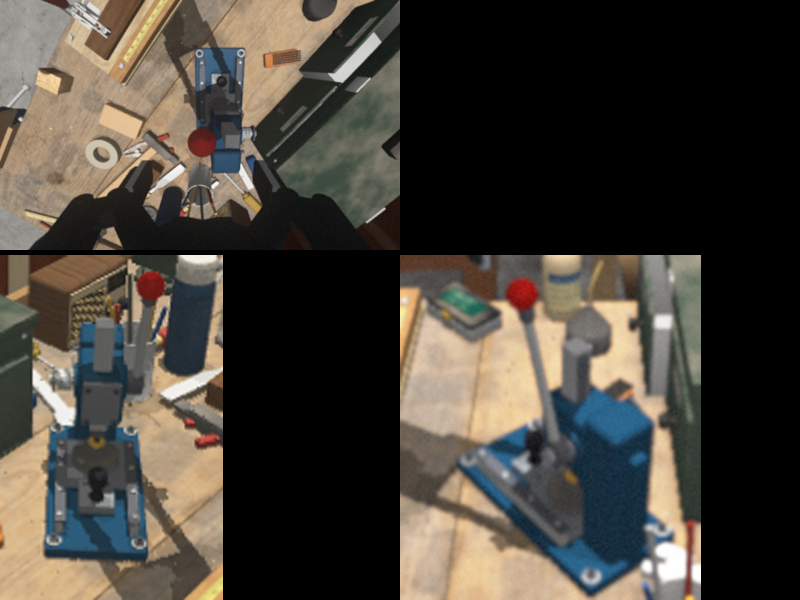

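The ball shows at wrist pixel (323,228.5), about 3 mm to the front of where I predicted it. The shuttle looks home. I'll check the knob at scene pixel (357.8,220) with numbers.

```bash
python3 - <<'E'
from h import *
R=np.array([558.8,-339,0]); X=np.array([.405,-.914,0]); 
for t in(105,100,95): print(t,proj('scene9',[R+X*(t-178)+[0,0,76],R+X*(t-105)+[0,0,67]]).round(1).tolist(),proj('side9',[R+X*(t-178)+[0,0,76]]).round(1))
print('start',proj('scene9',[R-X*178+[0,0,76]]),onz('wrist9',323,228.5,304))
im=np.load('pics/scene9.npz')['im'][205:250,330:385].astype(int)
m=(im.max(2)<45); 
n,l,st,c=cv2.connectedComponentsWithStats(m.astype(np.uint8)); print([(st[i].tolist()) for i in range(1,n) if st[i][4]>15])
E
```

```text
105 [[358.1, 215.2], [357.8, 200.2]] [[313.3 273. ]]
100 [[358.1, 216.4], [357.8, 201.4]] [[312.1 271.9]]
95 [[358.1, 217.7], [357.8, 202.6]] [[310.9 270.9]]
start [[358.24208549 244.19188049]] [ 504.92104942 -327.64537763  304.        ]
[[24, 9, 9, 17, 100]]
```

```bash
python3 - <<'E'
from h import *
def blob(f,c,th):
    x0,y0,x1,y1=c; im=np.load('pics/'+f+'.npz')['im'][y0:y1,x0:x1].astype(int)
    n,l,st,ce=cv2.connectedComponentsWithStats((im.max(2)<th).astype(np.uint8))
    print(f,th,[(st[i][0]+x0,st[i][1]+y0,st[i][2],st[i][3],st[i][4],(ce[i]+[x0,y0]).round(1).tolist()) for i in range(1,n) if st[i][4]>20])
for th in(35,45,55):
    blob('scene',(340,232,380,262),th); blob('scene9',(335,205,380,240),th)
    blob('side',(280,245,300,275),th); blob('side9',(300,262,325,290),th)
R=np.array([558.8,-339,0]); X=np.array([.405,-.914,0])
for t in(0,95,100,105): print(t,proj('scene',[R+X*(t-178)+[0,0,66]]),proj('side',[R+X*(t-178)+[0,0,66]]))
E
```

```text
scene 35 [(np.int32(355), np.int32(247), np.int32(9), np.int32(12), np.int32(67), [358.4, 252.4])]
scene9 35 [(np.int32(354), np.int32(216), np.int32(9), np.int32(15), np.int32(71), [357.3, 223.8])]
side 35 []
side9 35 [(np.int32(309), np.int32(273), np.int32(7), np.int32(14), np.int32(52), [312.3, 279.2])]
scene 45 [(np.int32(355), np.int32(245), np.int32(9), np.int32(14), np.int32(88), [358.4, 251.6])]
scene9 45 [(np.int32(354), np.int32(214), np.int32(9), np.int32(17), np.int32(100), [357.5, 222.3])]
side 45 [(np.int32(287), np.int32(256), np.int32(6), np.int32(10), np.int32(34), [289.4, 260.1])]
side9 45 [(np.int32(309), np.int32(272), np.int32(8), np.int32(15), np.int32(76), [312.4, 278.2])]
scene 55 [(np.int32(354), np.int32(242), np.int32(10), np.int32(18), np.int32(122), [358.2, 249.9])]
scene9 55 [(np.int32(353), np.int32(214), np.int32(10), np.int32(18), np.int32(137), [357.6, 221.8]), (np.int32(373), np.int32(213), np.int32(7), np.int32(9), np.int32(29), [376.1, 217.9])]
side 55 [(np.int32(286), np.int32(255), np.int32(7), np.int32(11), np.int32(45), [289.4, 259.4])]
side9 55 [(np.int32(309), np.int32(272), np.int32(9), np.int32(16), np.int32(93), [312.6, 278.3])]
0 [[357.97859044 247.38898096]] [[289.51850342 255.01731001]]
95 [[357.87454373 220.86509992]] [[310.98638434 273.91837234]]
100 [[357.8688755  219.57067386]] [[312.19022739 274.97650324]]
105 [[357.86319431 218.28567208]] [[313.40192184 276.04134445]]
```

The knob displacement in both views fits a travel of 100–105 mm, and the push ended on a hard stop, so the shuttle is home. Descending on the ball and gripping.

Emit:
carry_out --moves "0.5 0 5 0; 1.5 -0.5 15 0; 2 -0.5 28 0; 2 -0.5 40 0; 2 -0.5 50 0; 2 -0.5 56 0; 2 -0.5 56 0; 2 -0.5 56 0"

```text
clock: 20.8
position: [504.9, -329.4, 294.3]
eef_rot: [180.0, 0.0, 113.9]
ft_force: [0.1, -0.1, 0.7]
finger_gap: 85.6
grip_force: 0.0
```

Emit:
carry_out --moves "0 0 0 0; 0 0 0 0; 0 0 0 0; 0 0 0 0; 0 0 0 0; 0 0 0 0; 0 0 0 0; 0 0 0 0; 0 0 0 0; 0 0 0 0; 0 0 0 0" --grip 1

```text
clock: 21.9
position: [505.1, -329.2, 294.6]
eef_rot: [180.0, 0.1, 114.0]
ft_force: [0.8, 1.5, 4.8]
finger_gap: 29.7
grip_force: 59.1
```

Emit:
carry_out --moves "4 0 1.3 0; 8 0 2.8 0; 12 0 4.3 0; 16 0 6 0; 19.8 0 7.8 0; 23.6 0 9.7 0; 27.4 0 11.7 0; 31.1 0 13.7 0; 34.8 0 15.8 0; 38.4 0 18 0; 42 0 20.3 0; 45.4 0 22.7 0; 45.4 0 22.7 0"

```text
clock: 23.2
position: [486.3, -287.9, 273.0]
eef_rot: [180.0, 0.1, 113.9]
ft_force: [-4.1, 1.8, 11.6]
finger_gap: 29.1
grip_force: 62.2
```

Emit:
carry_out --moves "1.5 0 0.5 0; 4.5 0 2 0; 7.6 0 4.1 0; 9.8 0 5.9 0; 12 0 7.7 0; 14.2 0 9.5 0; 16.3 0 11.4 0; 18.4 0 13.3 0; 20.5 0 15.3 0; 22.5 0 17.3 0; 24.5 0 19.3 0; 26.5 0 21.3 0; 26.5 0 21.3 0"

```text
clock: 24.5
position: [474.7, -262.7, 252.7]
eef_rot: [-179.9, 0.1, 114.0]
ft_force: [-8.8, 8.1, 21.6]
finger_gap: 29.3
grip_force: 58.6
```

Emit:
carry_out --moves "1.5 0 -0.5 0; 3.5 0 0.5 0; 5.7 0 2.4 0; 7.9 0 4.3 0; 9.7 0 6.5 0; 11.5 0 8.7 0; 13.2 0 10.9 0; 13.2 0 10.9 0"

```text
clock: 25.3
position: [469.9, -251.3, 238.2]
eef_rot: [-179.9, -0.1, 113.9]
ft_force: [0.2, 0.3, 0.3]
finger_gap: -0.0
grip_force: 0.0
```

The ball has slipped out: gap 0, no force. I'll go back above it and grip deeper on the ball.

Emit:
carry_out --moves "0 0 -10 0; 0 0 -35 0; 0 0 -65 0; 0 0 -95 0; -5 0 -110 0; -20 0 -112 0; -38 0 -112 0; -56 0 -112 0; -72 0 -112 0; -82 0.5 -112 0; -85 0.5 -112 0; -85 0.5 -112 0; -85 0.5 -112 0" --grip 0

```text
clock: 26.6
position: [505.1, -328.5, 351.3]
eef_rot: [180.0, -0.0, 114.0]
ft_force: [-0.4, 0.3, 0.7]
finger_gap: 85.1
grip_force: 0.0
```

```bash
python3 - <<'E'
from h import *
for n in('wrist','scene','side'): snap(n,n+'10')
s=ctrl.observe(); p=s['position']; print(p)
def red(f,lim=60):
    im=np.load('pics/'+f+'.npz')['im']; h=cv2.cvtColor(im,cv2.COLOR_BGR2HSV).astype(int)
    m=(((h[:,:,0]<6)|(h[:,:,0]>174))&(h[:,:,1]>170)&(h[:,:,2]>60)).astype(np.uint8)
    n,l,st,c=cv2.connectedComponentsWithStats(m); print(f,[(st[i].tolist(),c[i].round(1)) for i in range(1,n) if st[i][4]>40])
for f in('scene','side','wrist9','wrist10','scene10','side10'): red(f)
print(proj('wrist10',[[505.5,-328.7,304]]),proj('side10',[[505.5,-328.7,304]]),proj('scene10',[[505.5,-328.7,304]]))
E
```

```text
[ 505.16903868 -328.41702932  351.50738599]
scene [([378, 118, 13, 14, 151], array([384. , 124.4]))]
side [([299, 201, 15, 14, 162], array([306.3, 207.3])), ([177, 219, 9, 24, 62], array([181. , 228.4]))]
wrist9 [([303, 208, 42, 42, 1041], array([324.9, 232. ]))]
wrist10 [([304, 212, 41, 40, 1121], array([325. , 232.6]))]
scene10 [([378, 118, 13, 14, 145], array([384. , 124.6]))]
side10 [([300, 201, 14, 15, 150], array([306.4, 207.6])), ([177, 219, 9, 24, 71], array([181. , 228.6])), ([154, 262, 12, 25, 93], array([159.3, 273.4]))]
[[323.67411377 231.91965838]] [[306.64662024 207.8676735 ]] [[384.00096583 124.82446447]]
```

```bash
python3 - <<'E'
from h import *
from scipy.optimize import least_squares
obs={'scene10':(384,124.6),'side10':(306.5,207.7),'wrist10':(324.5,232),'wrist9':(324,229)}
for ks in (['scene10','side10'],['scene10','side10','wrist10'],list(obs)):
    r=least_squares(lambda P:np.concatenate([proj(k,[P])[0]-obs[k] for k in ks]),[505,-329,304]); print(ks,r.x.round(1),r.fun.round(1))
u=[]
P=np.array([505.5,-328.7,304.]); c,_=ray('wrist10',320,200); d=P-c; d/=np.linalg.norm(d)
a=np.cross(d,[0,0,1]);a/=np.linalg.norm(a); b=np.cross(d,a)
q=proj('wrist10',[P+16*(np.cos(t)*a+np.sin(t)*b) for t in np.linspace(0,6.28,60)]); print(q.min(0),q.max(0))
im=np.load('pics/wrist10.npz')['im']; print(im[232,294:352:2].tolist()); print(im[200:262:2,324].tolist())
E
```

```text
['scene10', 'side10'] [ 505.4 -328.7  304.5] [ 0.1  0.   0.1 -0. ]
['scene10', 'side10', 'wrist10'] [ 505.9 -328.3  304.5] [-0.2  0.1  0.3 -0.1 -0.1 -0. ]
['scene10', 'side10', 'wrist10', 'wrist9'] [ 505.8 -328.   304.4] [-0.2  0.2  0.2 -0.2 -0.1 -0.6 -0.1  0.6]
[300.66360518 208.9802327 ] [346.66281736 255.2031723 ]
[[115, 143, 169], [117, 147, 172], [120, 151, 179], [100, 124, 157], [41, 49, 98], [33, 38, 96], [30, 35, 97], [36, 38, 104], [31, 35, 103], [34, 36, 108], [35, 37, 111], [31, 35, 110], [31, 36, 113], [32, 35, 114], [34, 35, 117], [35, 39, 120], [34, 38, 118], [37, 38, 119], [33, 39, 116], [34, 36, 114], [31, 32, 109], [32, 35, 112], [23, 29, 104], [35, 37, 109], [29, 34, 104], [31, 34, 98], [75, 58, 73], [105, 77, 47], [104, 74, 45]]
[[87, 67, 48], [78, 63, 48], [43, 42, 46], [38, 40, 55], [33, 35, 77], [32, 36, 82], [22, 26, 74], [24, 30, 80], [30, 35, 86], [30, 31, 94], [29, 33, 99], [28, 32, 102], [30, 35, 108], [29, 30, 105], [31, 35, 113], [33, 38, 117], [35, 39, 120], [39, 39, 122], [34, 38, 120], [36, 40, 121], [33, 37, 121], [37, 38, 123], [33, 38, 119], [31, 35, 115], [36, 38, 117], [34, 35, 116], [51, 59, 115], [99, 117, 136], [106, 123, 140], [101, 120, 139], [103, 124, 142]]
```

Emit:
carry_out --moves "0.5 0 5 0; 1.5 0 15 0; 1.5 0 30 0; 1.5 0 45 0; 1.5 0 57 0; 1.5 0 63 0; 1.5 0 63 0; 1.5 0 63 0"

```text
clock: 27.55
position: [504.8, -327.7, 288.6]
eef_rot: [180.0, 0.0, 114.0]
ft_force: [-0.2, -0.0, 0.6]
finger_gap: 85.4
grip_force: 0.0
```

Emit:
carry_out --moves "0 0 0 0; 0 0 0 0; 0 0 0 0; 0 0 0 0; 0 0 0 0; 0 0 0 0; 0 0 0 0; 0 0 0 0; 0 0 0 0; 0 0 0 0; 0 0 0 0" --grip 1

```text
clock: 28.65
position: [504.5, -327.7, 288.6]
eef_rot: [-180.0, 0.0, 113.9]
ft_force: [-3.5, -0.2, 5.8]
finger_gap: 29.5
grip_force: 59.0
```

Emit:
carry_out --moves "4 0 0.3 0; 8 0 1.8 0; 12 0 3.3 0; 16 0 5 0; 16 0 5 0"

```text
clock: 29.15
position: [497.8, -313.2, 282.7]
eef_rot: [-180.0, 0.1, 113.9]
ft_force: [-1.3, -6.7, -0.0]
finger_gap: 29.4
grip_force: 59.7
```

Emit:
carry_out --moves "3.9 0 1.8 0; 7.7 0 3.7 0; 11.5 0 5.7 0; 15.1 0 7.7 0; 18.8 0 9.8 0; 22.4 0 12 0; 26 0 14.3 0; 29.4 0 16.7 0; 29.4 0 16.7 0"

```text
clock: 30.05
position: [485.2, -285.4, 268.1]
eef_rot: [-179.9, 0.1, 114.1]
ft_force: [-7.8, -0.9, 12.6]
finger_gap: 29.5
grip_force: 60.2
```

```bash
cat >> h.py <<'E'
def red(f):
    im=np.load('pics/'+f+'.npz')['im']; h=cv2.cvtColor(im,cv2.COLOR_BGR2HSV).astype(int)
    m=(((h[:,:,0]<6)|(h[:,:,0]>174))&(h[:,:,1]>150)&(h[:,:,2]>50)).astype(np.uint8)
    n,l,st,c=cv2.connectedComponentsWithStats(m); print(f,[(st[i].tolist(),c[i].round(1).tolist()) for i in range(1,n) if st[i][4]>20])
E
python3 - <<'E'
from h import *
for n in('wrist','scene','side'): snap(n,n+'11'); red(n+'11')
s=ctrl.observe();p=s['position'];print(p,s['ft_force'])
R=np.array([505.2,-327.9,304.3]); F=np.array([-.405,.914,0])
for a in(.2,.25,.3,.35):
    t=np.radians(72)-a; P=R+F*170*(np.cos(t)-np.cos(np.radians(72)))+np.array([0,0,170*(np.sin(t)-np.sin(np.radians(72)))])
    print(a,P.round(1),[proj(n,[P])[0].round(1).tolist() for n in('wrist11','scene11','side11')])
E
```

```text
wrist11 [([245, 263, 18, 12, 110], [252.8, 268.0]), ([293, 269, 63, 67, 3377], [323.9, 301.9])]
scene11 [([422, 127, 15, 9, 105], [429.1, 130.7]), ([379, 134, 13, 16, 159], [384.8, 140.7]), ([407, 198, 11, 6, 42], [411.9, 200.9]), ([465, 281, 19, 31, 280], [473.9, 295.7])]
side11 [([290, 200, 13, 15, 143], [296.2, 207.0]), ([176, 217, 10, 26, 108], [180.9, 227.7]), ([153, 262, 14, 26, 116], [159.4, 273.8]), ([298, 362, 7, 6, 29], [301.0, 365.0]), ([304, 385, 7, 6, 30], [306.8, 387.1])]
[ 485.34248336 -285.80549344  268.2876738 ] [-7.60724271  0.44653493 13.56273672]
0.2 [ 492.6 -299.5  290.6] [[325.4, 322.4], [384.2, 137.1], [297.9, 206.9]]
0.25 [ 489.7 -292.8  286.3] [[325.5, 304.1], [384.2, 140.5], [296.0, 207.2]]
0.3 [ 486.8 -286.4  281.6] [[325.5, 286.1], [384.1, 144.0], [294.2, 207.7]]
0.35 [ 484.  -280.1  276.5] [[325.5, 268.6], [384.1, 147.6], [292.5, 208.3]]
```

The images show the ball creeping in the pinch as it turns: the lever is at about 0.25 rad and the ball has slid 8 mm back across the pads. Instead I'll hook it from behind, fingers straddling the rod with a 22 mm gap so the ball nests against both finger edges.

Emit:
carry_out --moves "0 0 0 0; 0 0 0 0; 0 0 0 0; 0 0 -10 0; 0 0 -35 0; 0 0 -60 0; -5 0 -80 0; -20 0 -84 0; -38 0 -84 0; -55 0 -84 0; -70 0 -84 0; -78 0 -84 0; -80 0 -84 0; -80 0 -84 0; -80 0 -84 0" --grip 0

```text
clock: 31.7
position: [518.6, -358.6, 350.7]
eef_rot: [180.0, 0.0, 114.0]
ft_force: [-0.5, 0.6, 1.1]
finger_gap: 85.5
grip_force: 0.0
```

Emit:
carry_out --moves "0 0 0 0; 0 0 0 0; 0 0 0 0; 0 0 0 0; 0 0 0 0; 0 0 5 0; 0 0 15 0; 0 0 28 0; 0 0 40 0; 0 0 46 0; 0 0 46 0; 0 0 46 0" --grip 0.74

```text
clock: 32.9
position: [518.8, -359.3, 304.6]
eef_rot: [180.0, 0.0, 113.9]
ft_force: [0.0, 0.0, 0.5]
finger_gap: 22.2
grip_force: 0.0
```

```bash
python3 - <<'E'
from h import *
for n in('wrist','scene','side'): snap(n,n+'12'); red(n+'12')
s=ctrl.observe();p=s['position'];print(p,s['ft_force'],s['eef_rot'])
print([proj(n,[[505.2,-327.9,304.3]]) for n in ('wrist12','scene12','side12')])
E
```

```text
wrist12 [([292, 176, 63, 62, 3046], [323.4, 206.8]), ([246, 207, 17, 13, 96], [253.4, 212.7]), ([265, 232, 7, 5, 24], [268.4, 234.3]), ([68, 374, 22, 12, 63], [79.4, 380.1]), ([213, 374, 17, 15, 157], [221.9, 381.9])]
scene12 [([378, 118, 14, 14, 153], [384.2, 124.6]), ([421, 127, 16, 9, 106], [429.0, 130.7]), ([407, 198, 11, 6, 42], [412.0, 201.0]), ([465, 288, 10, 24, 132], [470.3, 302.2])]
side12 [([299, 206, 7, 8, 30], [301.9, 209.8]), ([176, 218, 10, 25, 105], [180.8, 227.9]), ([154, 262, 12, 26, 119], [159.4, 273.9]), ([298, 362, 7, 6, 29], [301.0, 365.0]), ([304, 385, 7, 6, 31], [306.7, 387.1])]
[ 518.86613123 -359.36071199  305.09774075] [-0.39957466 -0.20095772  0.24597777] [1.79970547e+02 7.25449780e-02 1.13949706e+02]
[array([[324.00686604, 208.69902811]]), array([[384.01123233, 124.88010447]]), array([[306.4174423 , 207.56183335]])]
```

The ball is centred laterally and at rest. Pulling forward along the arc.

Emit:
carry_out --moves "3 0 0 0; 6 0 0 0; 9 0 0.5 0; 12 0 1.3 0; 16 0 2.8 0; 20 0 4.3 0; 24 0 6 0; 27.8 0 7.8 0; 31.6 0 9.7 0; 35.4 0 11.7 0; 39.1 0 13.7 0; 42.8 0 15.8 0; 46.4 0 18 0; 50 0 20.3 0; 53.4 0 22.7 0; 53.4 0 22.7 0"

```text
clock: 34.65
position: [496.6, -310.0, 281.5]
eef_rot: [-180.0, -0.0, 114.0]
ft_force: [-2.4, -3.6, 1.7]
finger_gap: 22.4
grip_force: 2.2
```

```bash
cat > ball.py <<'E'
from h import *
import sys
k=sys.argv[1]
for n in('wrist','scene','side'): snap(n,n+k); red(n+k)
s=ctrl.observe();p=s['position'];print(p,s['ft_force'],s['finger_gap'],s['clock'])
R=np.array([505.2,-327.9,304.3]); F=np.array([-.405,.914,0])
for a in np.arange(float(sys.argv[2]),float(sys.argv[3]),.05):
    t=np.radians(72)-a; P=R+F*170*(np.cos(t)-np.cos(np.radians(72)))+np.array([0,0,170*(np.sin(t)-np.sin(np.radians(72)))])
    print(round(a,2),P.round(1),'rel fwd %.1f up %.1f'%((P-p)@F,P[2]-p[2]),[proj(n+k,[P])[0].round(1).tolist() for n in('wrist','scene','side')])
E
python3 ball.py 13 0.2 0.41
```

```text
wrist13 [([293, 203, 61, 62, 3012], [323.0, 233.9]), ([246, 243, 17, 13, 96], [253.0, 249.2]), ([265, 268, 8, 6, 31], [268.5, 270.3])]
scene13 [([421, 127, 16, 9, 105], [429.0, 130.7]), ([378, 135, 14, 16, 168], [384.8, 141.8]), ([407, 198, 11, 6, 41], [412.0, 200.9]), ([465, 281, 17, 31, 262], [473.5, 296.2])]
side13 [([176, 218, 11, 25, 103], [180.9, 227.9]), ([153, 262, 14, 26, 117], [159.4, 273.8]), ([297, 362, 8, 6, 32], [300.9, 365.1]), ([304, 385, 7, 6, 31], [306.7, 387.1])]
[ 496.96901613 -310.54708213  281.866653  ] [-3.32707751 -4.07366213  2.61342242] 22.361679508674673 34.8
0.2 [ 492.6 -299.5  290.6] rel fwd 11.9 up 8.8 [[324.5, 259.1], [384.2, 137.1], [297.9, 206.9]]
0.25 [ 489.7 -292.8  286.3] rel fwd 19.2 up 4.4 [[324.5, 241.7], [384.2, 140.5], [296.0, 207.2]]
0.3 [ 486.8 -286.4  281.6] rel fwd 26.2 up -0.3 [[324.5, 225.0], [384.1, 144.0], [294.2, 207.7]]
0.35 [ 484.  -280.1  276.5] rel fwd 33.0 up -5.4 [[324.5, 208.9], [384.1, 147.6], [292.5, 208.3]]
0.4 [ 481.4 -274.1  271.1] rel fwd 39.6 up -10.8 [[324.5, 193.6], [384.0, 151.3], [290.9, 209.1]]
```

It works: the lever is at about 0.27 rad with the ball seated against both fingers. Continuing to press slowly.

Emit:
carry_out --moves "3 0 2 0; 6 0 4 0; 8.5 0 6 0; 11 0 7.9 0; 13.2 0 9.7 0; 15.4 0 11.5 0; 17.6 0 13.3 0; 19.7 0 15.2 0; 21.8 0 17.1 0; 23.9 0 19.1 0; 25.9 0 21.1 0; 27.9 0 23.1 0; 29.9 0 25.1 0; 31.8 0 27.2 0; 33.7 0 29.3 0; 35.6 0 31.4 0; 35.6 0 31.4 0"

```text
clock: 36.5
position: [482.5, -278.4, 250.6]
eef_rot: [-180.0, 0.1, 113.9]
ft_force: [-2.0, -5.6, 3.5]
finger_gap: 22.0
grip_force: 3.5
```

```bash
python3 ball.py 14 0.4 0.66
```

```text
wrist14 [([292, 204, 62, 63, 3046], [322.4, 235.0]), ([242, 272, 19, 14, 124], [250.8, 278.3])]
scene14 [([422, 127, 15, 9, 104], [429.1, 130.7]), ([378, 155, 14, 14, 159], [384.3, 161.4]), ([408, 198, 10, 6, 38], [412.2, 200.8]), ([465, 281, 19, 31, 277], [474.0, 295.6])]
side14 [([290, 208, 4, 8, 21], [291.8, 211.2]), ([176, 217, 10, 26, 104], [180.9, 227.7]), ([153, 262, 14, 26, 118], [159.3, 273.7]), ([298, 362, 7, 6, 28], [301.0, 365.2]), ([304, 385, 7, 6, 31], [306.7, 387.1])]
[ 482.4654572  -278.51025321  250.6121596 ] [-3.02581994 -6.65275213  4.4487339 ] 22.472833826803974 36.65
0.4 [ 481.4 -274.1  271.1] rel fwd 4.4 up 20.5 [[324.9, 284.6], [384.0, 151.3], [290.9, 209.1]]
0.45 [ 478.8 -268.4  265.4] rel fwd 10.7 up 14.7 [[324.9, 266.3], [383.9, 155.1], [289.4, 210.1]]
0.5 [ 476.4 -262.9  259.3] rel fwd 16.7 up 8.7 [[324.9, 249.0], [383.8, 158.9], [288.0, 211.3]]
0.55 [ 474.1 -257.7  253. ] rel fwd 22.4 up 2.4 [[324.9, 232.8], [383.7, 162.8], [286.8, 212.6]]
0.6 [ 471.9 -252.8  246.4] rel fwd 27.7 up -4.2 [[324.8, 218.0], [383.5, 166.7], [285.6, 214.0]]
0.65 [ 469.9 -248.3  239.5] rel fwd 32.7 up -11.1 [[324.8, 204.5], [383.3, 170.7], [284.5, 215.6]]
```

Emit:
carry_out --moves "1.3 0 1.5 0; 2.6 0 3.1 0; 3.9 0 4.7 0; 5.2 0 6.3 0; 6.5 0 8 0; 7.8 0 9.6 0; 9 0 11.3 0; 10.2 0 13 0; 10.2 0 13 0"

```text
clock: 37.55
position: [478.3, -269.4, 237.6]
eef_rot: [-180.0, 0.1, 113.9]
ft_force: [-3.4, -7.7, 4.2]
finger_gap: 22.3
grip_force: 4.0
```

```bash
python3 ball.py 15 0.55 0.76
```

```text
wrist15 [([292, 205, 62, 63, 3075], [322.4, 236.0]), ([242, 282, 18, 13, 123], [250.3, 287.9])]
scene15 [([422, 127, 15, 9, 104], [429.0, 130.7]), ([378, 162, 14, 14, 152], [384.0, 168.7]), ([407, 198, 11, 6, 40], [412.1, 200.9]), ([465, 281, 19, 31, 278], [474.0, 295.6])]
side15 [([288, 210, 4, 9, 23], [289.4, 214.1]), ([176, 218, 10, 26, 106], [180.9, 228.1]), ([154, 262, 13, 26, 117], [159.4, 273.8]), ([298, 362, 7, 6, 30], [301.1, 365.0]), ([304, 385, 7, 6, 29], [306.8, 387.0])]
[ 478.32023996 -269.47542195  237.72410939] [-3.22829119 -7.28274105  4.71389369] 22.388649979859913 37.7
0.55 [ 474.1 -257.7  253. ] rel fwd 12.4 up 15.3 [[325.3, 263.7], [383.7, 162.8], [286.8, 212.6]]
0.6 [ 471.9 -252.8  246.4] rel fwd 17.8 up 8.7 [[325.2, 247.0], [383.5, 166.7], [285.6, 214.0]]
0.65 [ 469.9 -248.3  239.5] rel fwd 22.8 up 1.8 [[325.2, 231.6], [383.3, 170.7], [284.5, 215.6]]
0.7 [ 468.  -244.   232.4] rel fwd 27.5 up -5.3 [[325.1, 217.7], [383.1, 174.6], [283.5, 217.3]]
0.75 [ 466.3 -240.1  225.1] rel fwd 31.8 up -12.6 [[325.1, 205.2], [382.9, 178.6], [282.7, 219.1]]
```

Emit:
carry_out --moves "0.7 0 0.7 0; 1.4 0 1.4 0; 2.2 0 2 0; 3 0 2 0; 4 0 2 0; 4 0 2 0"

```text
clock: 38.3
position: [477.3, -267.4, 235.6]
eef_rot: [-180.0, 0.3, 113.9]
ft_force: [-0.8, -13.9, -0.6]
finger_gap: 22.0
grip_force: 6.7
```

Emit:
carry_out --moves "0.7 0 0 0; 1.4 0 0 0; 2.1 0 0 0; 2.8 0 0 0; 2.8 0 0 0; 2.8 0 0 0"

```text
clock: 38.9
position: [477.1, -266.8, 235.4]
eef_rot: [180.0, 0.6, 113.9]
ft_force: [3.2, -20.6, -5.4]
finger_gap: 21.9
grip_force: 9.7
```

```bash
python3 ball.py 16 0.6 0.76
```

```text
wrist16 [([292, 206, 62, 63, 3043], [322.5, 237.0]), ([242, 283, 18, 13, 126], [250.3, 288.8])]
scene16 [([422, 127, 15, 9, 103], [429.2, 130.8]), ([378, 164, 13, 14, 151], [383.9, 170.5]), ([408, 198, 10, 6, 37], [412.2, 200.8]), ([465, 281, 19, 31, 279], [474.0, 295.6])]
side16 [([287, 212, 5, 7, 24], [289.0, 215.2]), ([176, 218, 10, 25, 105], [180.8, 227.8]), ([154, 262, 13, 26, 119], [159.4, 273.9]), ([298, 362, 7, 6, 30], [300.9, 365.1]), ([304, 385, 7, 6, 32], [306.7, 387.2])]
[ 477.06657982 -266.78836238  235.42834449] [  3.30807894 -20.29549588  -4.83840244] 22.03646052854061 39.05
0.6 [ 471.9 -252.8  246.4] rel fwd 14.8 up 11.0 [[325.4, 254.8], [383.5, 166.7], [285.6, 214.0]]
0.65 [ 469.9 -248.3  239.5] rel fwd 19.8 up 4.1 [[325.3, 239.0], [383.3, 170.7], [284.5, 215.6]]
0.7 [ 468.  -244.   232.4] rel fwd 24.5 up -3.0 [[325.2, 224.6], [383.1, 174.6], [283.5, 217.3]]
0.75 [ 466.3 -240.1  225.1] rel fwd 28.8 up -10.3 [[325.2, 211.7], [382.9, 178.6], [282.7, 219.1]]
```

Hard stop at about 0.65 rad: ball about 239 mm up, 20 N forward push. Holding briefly to check it is steady before handing in.

Emit:
carry_out --moves "0.5 0 0 0; 0.5 0 0 0; 0.5 0 0 0; 0.5 0 0 0; 0.5 0 0 0; 0.5 0 0 0; 0.5 0 0 0; 0.5 0 0 0"

```text
clock: 39.85
position: [477.0, -266.7, 235.4]
eef_rot: [180.0, 0.6, 113.9]
ft_force: [4.2, -21.9, -5.7]
finger_gap: 22.0
grip_force: 10.2
```

```bash
python3 -c "
from workcell import ctrl
print(ctrl.observe()['ft_force']); print(ctrl.job_done())"
```

```text
[  4.23656695 -21.93703766  -5.72100824]
the job is handed in; nothing more can be done
None
```

I handed the job in at about 40 s with the lever held on its stop (ball about 239 mm up, about 20 N of push): the pulley is in the nest and the shuttle pushed home. I judged the bush fully in from the hard stop and ball height, not from seeing it, and no verdict came back; a first pinch of the ball slipped mid-press, so I finished by hooking it from behind.

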